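# Stand the mixing palette up on the drying ledge

### The arm

A 6-joint arm with a two-finger parallel gripper is mounted at the origin on the work surface. World frame = base frame: x ahead of the robot, y to its left, z up, the work surface at z = 0. Lengths are in m, angles in rad, forces in N, time in s.
With the tool pointing down it reaches from about 0.325 to 0.925 m from the base axis. Payload 3.1 kg.
Tool frame: the origin (TCP) lies between the finger pads; the fingertips stand 8 mm ahead of it and the grasp point (between the pads) lies 11 mm behind it (r.nose_length is the distance from the TCP to the fingertips, in m); z points along the fingers, y is the direction in which the jaws open and shut (so a half turn about z gives the same grasp; the last joint's range is limited). The gripper opens to 85 mm and grips with 20 to 120 N. Pads are 22 mm wide; open, the fingers measure 114 mm over their backs; the gripper's body (76 mm by 85 mm) begins 54 mm behind the grasp point. The pads swing forward as they close: fully open they stand 13 mm farther back than shut.
Start: joints at [1.008, 0.217, 1.613, -0, 1.311, -0.112], TCP at [0.272, 0.563, 0.239] pointing down, gripper open.
Joint ranges: [-2.75, 2.75], [-0.78, 2.1], [0.31, 2.55], [-1.13, 4.27], [0.13, 2.63], [-2.58, 2.58]. Speed limits (rad/s): [2.79, 2.79, 3.14, 3.14, 3.14, 3.14].

### API

Orientations are given as a 3x3 rotation matrix whose columns are the frame's x, y, z axes.
In Python, from cell import r, camera, job gives the robot as it stands. The module is installed in compiled form; this text tells all that it offers.
- The arm moves only by the tool carry_out, never from a script. Its argument "increments" is text: rows parted by semicolons, each of 7 numbers parted by spaces: the turn, a rotation vector about the tool's x, y, z in degrees, then the shift along the tool's x, y, z in cm, then the closure, from 0 (fully open) to 1 (shut). In form: wx wy wz dx dy dz hand; .... A call has 1 to 20 rows; each row is the pose to reach, as a shift and turn from the pose commanded when the call began, along the tool's axes at that moment; what a row does not reach only later rows make up. A row lasts 1/8 s, in which the tool goes at most 62.5 mm and 10.7 degrees, less where a joint would pass 70% of its speed; a pose out of reach is approached as far as the arm can. A call with a gripper value outside its range is refused whole. The fingers move at their own pace and stop on an object; "newtons" is the grip in N (left out, the last holds). Time passes only in rows, so rows that repeat a pose let the fingers close. It gives the time, the measured TCP pose, the force and the opening at its end, in the units of the state.
- r.state(): the state, without advancing time (a new reading comes with each control period).
- camera(name): name is "side" or "top"; returns a dict with "color" (400x640x3 uint8, red, green, blue), "z_map" (400x640 float32, m along the optical axis (not along the pixel's ray), 0 where there is no reading), "vertical_fov" (degrees; the focal length in pixels is half the picture's height over the tangent of half this angle, whatever the lens; pixels are square), "cx", "cy" (the principal point, pixels), "rvec" (rotation vector, rad) and "tvec" (3), from world to camera coordinates, as OpenCV has them. Camera axes: x right, y down, z forward; pixel columns grow to the right and rows downward; lengths in m; the calibration is good to about 2 mm. A picture is of the moment at which its call begins.
- job.job_done(): hands the job in, once; it reports no verdict.
The state is a dict: "clock": time; "qpos": joint angles; "joint_vel": joint speeds; "tau": joint torques, N m; "position": TCP position; "tcp_rot": TCP orientation; "contact_force": force on the tool from outside, world axes, zero at the start; "moment": the same for the moment, N m; "gripper_width": finger opening in m.
Only numpy, scipy, OpenCV 4.12 (cv2) and the standard library are available. Lean on these libraries where they do the work, as an engineer would, in place of code of your own. Each camera call takes 0.05 s, during which the arm holds its last target. There are 200 camera calls.

### The job

The washed porcelain mixing palette lies flat on the bench: stand it on the narrow steel drying ledge, on one long edge, centred along the ledge, its back flush against the low back rail and its coloured wells facing out. To change your grip, first lay it wells up and centred on the two slanted arms of the blue stand, down against the black toes, and let go of it; then take it again by its upper edge and carry it to the ledge. Porcelain chips: set it down gently, and leave the other things on the bench where they are.

Things in the scene. Friction and masses are not known exactly. Their poses are not given: they have to be found in the camera images.
- palette: White porcelain slab 66 x 140 x 12 mm, about 0.26 kg, lying flat on the bench, ten round coloured wells (flat markings) up. Origin: centre of its back (underside as it lies); x across the 66 mm width, y along the 140 mm length, z out of the face with the wells. A half turn about z makes no difference.
- arms: Two slanted blue arms, 45 degrees. Origin: on the slope where it meets the black toes, midway between the arms, 55 mm above the bench; x up the slope, y level, z square out of the slope. Arms 20 mm wide, centred at y = -50 and 50 mm, x = 0 to 52, 8 thick; toes on each arm 14 mm high at x = -6 to 0. Open between them. Palette in place: its origin at x 33, y 0, z 0.
- ledge: Steel ledge with low back rail, leaning back 18 degrees. Origin: inner corner of ledge top and rail front, mid-length, 78 mm above the bench; x square into the rail (-x is out), y along the ledge, z up the rail. Ledge 170 mm long, 20 deep (x = -20 to 0); rail 34 high, 6 thick (x = 0 to 6). Palette in place: origin at x 0, y 0, z 33 mm, its z axis along -x of this frame.
- cast: Off-white plaster tooth cast, 56 x 54 x 27 mm, loose; leave it alone. Origin under its centre.
- jar: White jar with blue cap, 50 mm across, 55 mm high, loose; leave it alone. Origin under its centre.
- dish: Small blue ceramic dish, 60 mm across, 26 mm high, loose; leave it alone. Origin under its centre.
- waxbox: Green plastic box 55 x 50 x 30 mm, loose; leave it alone. Origin under its centre.
- spatula: Spatula with black handle, 170 mm long, lying to one side; leave it alone.
- stand: The whole blue stand that carries the slanted arms, fixed to the bench. Origin: centre of the underside of its base; the slope faces its -x. Base 100 x 150 x 12 mm, posts under the arms; a crossbar joins the arms below the slope, 7 to 17 mm up from the toes.
- rack: The whole drying rack that carries the ledge, fixed to the bench. Origin: centre of the underside of its base; the ledge's open front faces its -x. Dark base 110 x 190 x 12 mm, two posts.
There are look-alikes about, which are no part of the job. Of the things like the palette, leave any that is green, orange or pink; of the rest the larger one is meant.

How it is judged:
By the outcome, as a careful person would: the job done as asked, in the order asked, and still so for the second after the job is handed in, with the robot touching nothing.
It also fails if it takes over 72 s, if anything falls off the work surface, if the arm or the gripper's body presses on something with over 40 N, if the wrist force passes 120 N, or if a joint passes its speed limit or range.

## Working session

There is one attempt and no reset: what is moved stays moved. The work goes in short steps, Python scripts to look and compute and a tool call to move; the robot and the scene stay as the last step left them, time stands still between calls to the robot, and variables do not carry over. Pictures are saved under pics/ and viewed, about 8 in all and at most 12, crops included, and the job is handed in when it is done.

Besides the shell and the picture viewer there is one more tool, called after "Call:" by a JSON object that holds its "api" and its "payload". carry_out: Moves the arm, as the interface text tells. Its arguments: {"type":"object","properties":{"increments":{"type":"string"},"newtons":{"type":"number"}},"required":["increments"]}

```bash
mkdir -p pics; cat > h.py <<'E'
import numpy as np, cv2
from cell import r, camera, job
def grab(n,tag):
    c=camera(n); np.savez(f'{n}.npz',**{k:np.array(v) for k,v in c.items()})
    cv2.imwrite(f'pics/{tag}.png',c['color'][:,:,::-1]); return c
def load(n): return dict(np.load(f'{n}.npz'))
def cam(c):
    f=200/np.tan(np.radians(float(c['vertical_fov']))/2)
    return f,float(c['cx']),float(c['cy']),cv2.Rodrigues(np.array(c['rvec'],float))[0],np.array(c['tvec'],float).ravel()
def cloud(c):
    f,cx,cy,R,t=cam(c); v,u=np.mgrid[0:400,0:640]; z=c['z_map'].astype(float)
    P=np.stack([(u-cx)/f*z,(v-cy)/f*z,z],-1); W=(P-t)@R; W[z==0]=np.nan; return W
def proj(c,X):
    f,cx,cy,R,t=cam(c); p=np.atleast_2d(X)@R.T+t; return np.c_[f*p[:,0]/p[:,2]+cx,f*p[:,1]/p[:,2]+cy]
E
python3 - <<'E'
from h import *
for n in('side','top'):
    c=grab(n,n+'0'); f,cx,cy,R,t=cam(c); print(n,f,cx,cy,-R.T@t)
print(r.state())
E
```

```text
side 447.84156727494496 314.228385344025 197.15400952930617 [ 0.38495778 -0.94772292  0.87059814]
top 408.91000516479636 318.72014238890426 201.98053092572448 [0.28099153 0.07453707 1.37953574]
{'clock': 0.1, 'qpos': array([ 1.00779011e+00,  2.17681488e-01,  1.61478651e+00,  6.28596370e-06,
        1.31132345e+00, -1.12178549e-01]), 'joint_vel': array([ 0.00071191, -0.0017903 , -0.00593886,  0.00033555,  0.00026755,
       -0.00086077]), 'tau': array([-1.13478167e-03, -3.98076046e+01, -3.04971135e+01, -1.67380126e-04,
        4.25669583e-03,  2.44868642e-05]), 'position': array([0.27189519, 0.56195212, 0.23809042]), 'tcp_rot': array([[-9.00085931e-01,  4.35710831e-01, -1.17870146e-03],
       [ 4.35712352e-01,  9.00084052e-01, -1.85617637e-03],
       [ 2.52174236e-04, -2.18429302e-03, -9.99997583e-01]]), 'contact_force': array([ 0.46861913, -0.2079286 , -0.42466972]), 'moment': array([-0.08886857, -0.00602929,  0.00122727]), 'gripper_width': 0.0853686016549474}
```

View pics/top0.png

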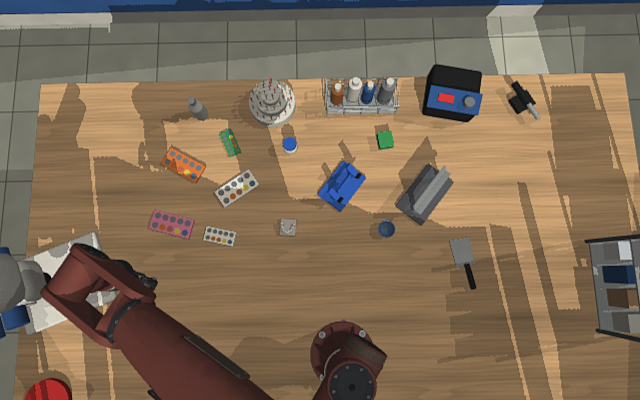

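View pics/side0.png

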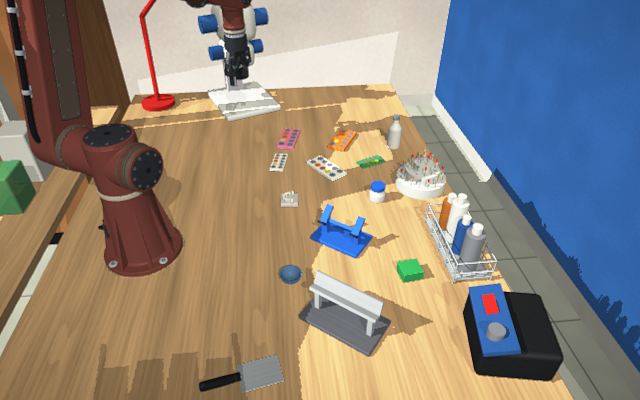

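The white candidates in the top view are the slab at (237,188), which is larger, and the one at (220,236), which is smaller. The green (230,142), orange (184,164) and pink (171,224) slabs are excluded. The one at (237,188) fits, and I'll confirm it in a crop while measuring.

```bash
python3 - <<'E'
from h import *
c=load('top'); s=load('side')
a=cv2.resize(c['color'][120:250,150:470],None,fx=2.5,fy=2.5,interpolation=cv2.INTER_CUBIC)
b=cv2.resize(s['color'][195:355,280:430],None,fx=1.7,fy=1.7,interpolation=cv2.INTER_CUBIC)
im=np.zeros((600,800,3),np.uint8); im[:325]=a; im[325:325+b.shape[0],:b.shape[1]]=b
b2=cv2.resize(s['color'][140:190,260:390],None,fx=4,fy=4,interpolation=cv2.INTER_CUBIC)
im[325:525,270:790]=b2
cv2.imwrite('pics/crop1.png',im[:,:,::-1])
W=cloud(c);
for n,(u0,u1,v0,v1) in dict(pal=(205,270,160,215),small=(200,240,222,250)).items():
    w=W[v0:v1,u0:u1].reshape(-1,3); m=(w[:,2]>.006)&(w[:,2]<.03); q=w[m]
    (cx,cy),(A,B),ang=cv2.minAreaRect((q[:,:2]*1000).astype(np.float32)); print(n,m.sum(),cx,cy,A,B,ang,np.median(q[:,2]),cv2.boxPoints(((cx,cy),(A,B),ang)).round(0).tolist())
for C,n in((c,'top'),(s,'side')):
    W=cloud(C)
    hsv=cv2.cvtColor(C['color'],cv2.COLOR_RGB2HSV)
    blue=(hsv[...,0]>100)&(hsv[...,0]<125)&(hsv[...,1]>150)
    m=blue&(W[...,2]>-.02)&(W[...,2]<.15)
    box=(310,375,155,215) if n=='top' else (305,378,200,260)
    z=np.zeros_like(m); z[box[2]:box[3],box[0]:box[1]]=1; m&=z; q=W[m]
    (cx,cy),AB,ang=cv2.minAreaRect((q[:,:2]*1000).astype(np.float32)); print(n,'stand',cx,cy,AB,ang,q[:,2].max())
    lo=q[(q[:,2]<.02)]; print('base',cv2.minAreaRect((lo[:,:2]*1000).astype(np.float32)),len(lo),np.median(lo[:,2]))
    box=(392,458,160,228) if n=='top' else (298,392,270,356)
    q=W[box[2]:box[3],box[0]:box[1]].reshape(-1,3)
    lo=q[(q[:,2]>.006)&(q[:,2]<.02)]; print('rackbase',cv2.minAreaRect((lo[:,:2]*1000).astype(np.float32)),len(lo))
    hi=q[(q[:,2]>.065)&(q[:,2]<.14)]; print('rail',cv2.minAreaRect((hi[:,:2]*1000).astype(np.float32)),len(hi),hi[:,2].max())
E
```

```text
pal 830 557.6211547851562 344.348876953125 220.04869079589844 182.8237762451172 87.07369232177734 0.011686602422377939 [[461.0, 239.0], [643.0, 230.0], [655.0, 450.0], [472.0, 459.0]]
small 369 394.46490478515625 401.8150634765625 81.11032104492188 116.84977722167969 6.166873931884766 0.009360351704561612 [[348.0, 456.0], [360.0, 339.0], [441.0, 348.0], [429.0, 464.0]]
top stand 552.1236572265625 -13.379020690917969 (97.27650451660156, 146.7841339111328) 51.81169509887695 0.0947181679091345
base ((552.1236572265625, -13.379020690917969), (97.27650451660156, 146.7841339111328), 51.81169509887695) 870 0.011551201879468433
rackbase ((510.8194885253906, -297.33648681640625), (220.26336669921875, 230.6205596923828), 84.86729431152344) 1242
rail ((518.2838134765625, -297.1383056640625), (37.767250061035156, 171.98049926757812), 50.708282470703125) 561 0.11480140206042753
side stand 548.2333374023438 -17.233230590820312 (99.95509338378906, 160.47869873046875) 54.50922775268555 0.09061749170546934
base ((548.2333374023438, -17.233230590820312), (99.95509338378906, 160.47869873046875), 54.50922775268555) 1034 0.009229702282779816
rackbase ((487.89202880859375, -272.86602783203125), (114.36632537841797, 270.5420227050781), 49.647003173828125) 2354
rail ((516.7081298828125, -298.87921142578125), (41.40918731689453, 172.58145141601562), 50.31977844238281) 1663 0.11168456910941452
```

View pics/crop1.png

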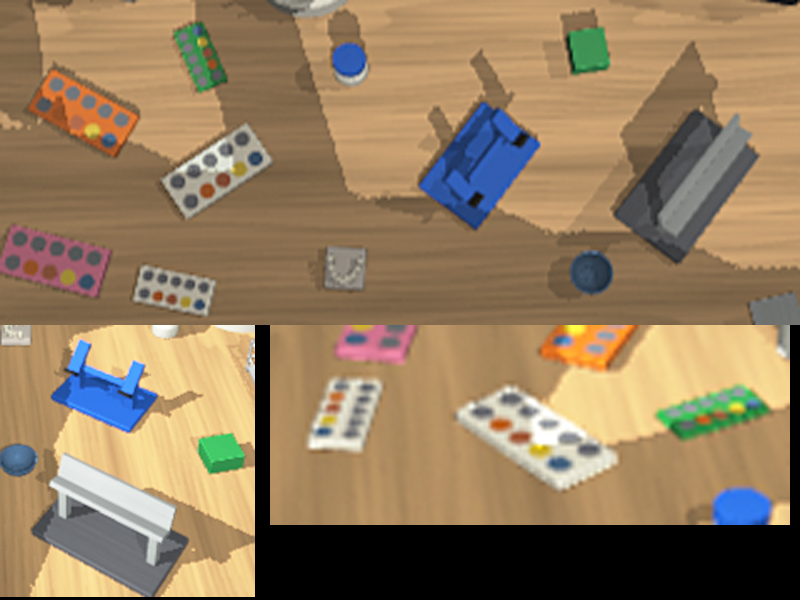

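The crop confirms it. The palette is the large white slab at (237,188), with corners near (215,191), (249,170), (259,184) and (225,207). The stand's black toes lie on its lower right, at about (359,176) and (340,200). Next I'll refine the poses and work out which way the ledge faces.

```bash
python3 - <<'E'
from h import *
for n in('top','side'):
    C=load(n); W=cloud(C); hsv=cv2.cvtColor(C['color'],cv2.COLOR_RGB2HSV)
    X,Y,Z=W[...,0],W[...,1],W[...,2]
    m=(np.hypot(X-.553,Y-.243)<.09)&(Z>.007)&(Z<.03)
    k,l,st,ce=cv2.connectedComponentsWithStats(m.astype(np.uint8)); 
    uv=np.argwhere(m).mean(0); print(n,uv,m.sum())
    l0=1+np.argmax(st[1:,4]); q=W[l==l0]; print(' pal',cv2.minAreaRect((q[:,:2]*1000).astype(np.float32)),np.median(q[:,2]),st[l0])
    for nm,c0,ang in(('rack',(.518,-.297),50.5),('stand',(.551,-.015),52)):
        a=np.radians(ang); d=np.array([np.cos(a),np.sin(a)]); e=np.array([-d[1],d[0]])
        p=W.reshape(-1,3); U=(p[:,:2]-c0)@d*1000; V=(p[:,:2]-c0)@e*1000; z=p[:,2]*1000
        b=(abs(V)<80)&(abs(U)<70) if nm=='rack' else (abs(abs(V)-50)<8)&(abs(U)<60)
        print(' '+nm,[(i,int(np.median(z[b&(abs(U-i)<2.5)])),int(np.percentile(z[b&(abs(U-i)<2.5)],90))) for i in range(-60,61,5) if (b&(abs(U-i)<2.5)).sum()>3])
E
```

```text
top [182.49657534 248.49315068] 292
 pal ((570.9329833984375, 315.0604248046875), (65.208740234375, 70.2003173828125), 32.82986068725586) 0.011905944966347648 [240 169  19  27 279]
 rack [(-60, 0, 3), (-55, 0, 2), (-50, 11, 13), (-45, 11, 14), (-40, 11, 15), (-35, 11, 14), (-30, 12, 14), (-25, 11, 14), (-20, 75, 79), (-15, 83, 86), (-10, 81, 84), (-5, 79, 83), (0, 78, 81), (5, 82, 90), (10, 91, 105), (15, 105, 110), (20, 12, 107), (25, 11, 15), (30, 11, 14), (35, 11, 14), (40, 11, 14), (45, 10, 14), (50, 10, 14), (55, 11, 15), (60, 0, 4)]
 stand [(-60, 0, 2), (-55, -1, 2), (-50, -1, 2), (-45, 9, 14), (-40, 11, 15), (-35, 12, 15), (-30, 15, 63), (-25, 61, 64), (-20, 56, 59), (-15, 55, 59), (-10, 59, 64), (-5, 66, 69), (0, 70, 72), (5, 75, 77), (10, 77, 84), (15, 84, 88), (20, 87, 93), (25, 16, 88), (30, 11, 13), (35, 11, 13), (40, 12, 14), (45, 11, 13), (50, 11, 13), (55, 0, 6), (60, 0, 4)]
side [172.16463415 331.8902439 ] 164
 pal ((569.8800659179688, 310.62744140625), (69.26758575439453, 72.30722045898438), 34.245819091796875) 0.009440776725033304 [319 168  28  11 164]
 rack [(-60, -2, 0), (-55, 2, 9), (-50, 9, 11), (-45, 9, 11), (-40, 9, 11), (-35, 9, 11), (-30, 9, 11), (-25, 9, 12), (-20, 75, 81), (-15, 21, 81), (-10, 34, 79), (-5, 40, 78), (0, 76, 82), (5, 86, 96), (10, 100, 107), (15, 11, 107), (20, 9, 12), (25, 8, 10), (30, 9, 11), (35, 9, 10), (40, 8, 11), (45, 9, 12), (50, 9, 10)]
 stand [(-60, -2, 0), (-55, -1, 0), (-50, 1, 9), (-45, 3, 10), (-40, 9, 11), (-35, 9, 59), (-30, 58, 61), (-25, 9, 59), (-20, 10, 55), (-15, 54, 59), (-10, 25, 62), (-5, 62, 68), (0, 71, 76), (5, 74, 79), (10, 80, 86), (15, 83, 90), (20, 85, 87), (25, 8, 11), (30, 9, 10), (35, 8, 11), (40, 9, 11), (45, 10, 11)]
```

```bash
cat > fit.py <<'E'
from h import *
from scipy.optimize import minimize
from scipy.spatial.transform import Rotation as Ro
def rz(a): return Ro.from_euler('z',a).as_matrix()
# frames: stand arms (yaw), ledge (yaw); boxes as (lo,hi) in frame, mm->m
T45=np.array([[1,0,-1],[0,2**.5,0],[1,0,1]])/2**.5
s,c_=np.sin(np.radians(18)),np.cos(np.radians(18)); T18=np.array([[c_,0,s],[0,1,0],[-s,0,c_]])
M=dict(arms=(T45,.055,[((0,y-10,-8),(52,y+10,0)) for y in(-50,50)]+[((-6,y-10,-8),(0,y+10,14)) for y in(-50,50)],.012),
 ledge=(T18,.078,[((-20,-85,-6),(0,85,0)),((0,-85,-6),(6,85,34))],.012),
 pal=(np.eye(3),0,[((-33,-70,0),(33,70,12))],0.))
def render(C,px,name,p):
    T,h,bx,bg=M[name]; f,cx,cy,R,t=cam(C); o=-R.T@t
    D=np.c_[(px[:,0]-cx)/f,(px[:,1]-cy)/f,np.ones(len(px))]@R
    best=(bg-o[2])/D[:,2]; F=rz(p[2])@T; oo=(o-[p[0],p[1],h])@F; dd=D@F
    for lo,hi in bx:
        a=(np.array(lo)/1e3-oo)/dd; b=(np.array(hi)/1e3-oo)/dd
        n=np.minimum(a,b).max(1); x=np.maximum(a,b).min(1); best=np.where((n<x)&(n<best),n,best)
    return best
def fit(C,name,p0,rad):
    T,h,_,bg=M[name]; u,v=proj(C,[p0[0],p0[1],h+.01])[0]; f=cam(C)[0]
    W=cloud(C); k=np.hypot(W[...,0]-p0[0],W[...,1]-p0[1])<rad
    k&=(W[...,2]>-.01)
    px=np.argwhere(k)[:,::-1]; z=C['z_map'][k]
    g=lambda p:np.mean(np.minimum(np.abs(render(C,px,name,p)-z-p[3]),.015))
    best=None
    for dx in(-.01,0,.01):
        x0=np.array([p0[0]+dx,p0[1]+dx/2,p0[2],0.])
        S=np.vstack([x0]+[x0+d for d in np.diag([.01,.01,.06,.002])])
        q=minimize(g,x0,method='Nelder-Mead',options=dict(initial_simplex=S,xatol=1e-5,fatol=1e-7,maxiter=600))
        if best is None or q.fun<best.fun: best=q
    return best
E
python3 - <<'E'
from fit import *
for n in('top','side'):
    C=load(n); W=cloud(C)
    uv=[(237,188)] if n=='top' else [(326,167)]
    pc=W[uv[0][1],uv[0][0]]
    if n=='top': p0=pc
    for nm,q,rad in(('pal',(p0[0],p0[1],np.radians(-57)),.08),('arms',(.542,-.027,np.radians(52)),.075),('ledge',(.518,-.297,np.radians(50.5)),.09)):
        b=fit(C,nm,q,rad); print(n,nm,b.x[:2].round(4),np.degrees(b.x[2]).round(2),b.x[3].round(4),b.fun.round(4))
E
```

```text
top pal [0.5898 0.3581] -58.06 0.0007 0.0057
top arms [ 0.5418 -0.0291] 51.85 -0.0015 0.0055
top ledge [ 0.5192 -0.2948] 50.82 -0.0019 0.0047
side pal [0.5647 0.3904] -52.94 -0.0048 0.0066
side arms [ 0.5412 -0.034 ] 51.64 -0.0045 0.0063
side ledge [ 0.5184 -0.299 ] 50.72 -0.0035 0.0039
```

```bash
python3 - <<'E'
from fit import *
p0=None
for n in('top','side'):
    C=load(n)
    if p0 is None: p0=cloud(C)[188,237]; print(p0)
    b=fit(C,'pal',(p0[0],p0[1],np.radians(32)),.085); print(n,b.x[:2].round(4),np.degrees(b.x[2]).round(2),b.x[3].round(4),b.fun.round(4))
    x=b.x; 
    m=((C['color'].min(2)>120)) 
s=r.state(); R=s['tcp_rot']
for a in(32,32-180):
    a=np.radians(a); G=np.array([[-np.sin(a),np.cos(a),0],[np.cos(a),np.sin(a),0],[0,0,-1]]) # x=pal y, y=pal x
    G=np.c_[np.array([np.sin(a),-np.cos(a),0]),np.array([np.cos(a),np.sin(a),0]),0*a+np.array([0,0,-1])]
    G[:,0]=np.cross(G[:,1],G[:,2]); print(Ro.from_matrix(R.T@G).as_rotvec(degrees=True))
E
```

```text
[0.55068756 0.34167823 0.01392822]
top [0.5539 0.3449] 33.63 -0.0001 0.0023
side [0.553  0.3387] 32.35 -0.0054 0.0028
[-1.25901910e-01  2.10667492e-02  3.21693712e+01]
[-2.79146819e-02 -1.66827437e-01 -1.47830539e+02]
```

```bash
cat > go.py <<'E'
from fit import *
def inc(pos,Rt,ref=None):
    s=r.state(); P,R=ref or (s['position'],s['tcp_rot'])
    return Ro.from_matrix(R.T@Rt).as_rotvec(degrees=True).round(2), ((np.array(pos)-P)@R*100).round(2)
def frame(y,z):
    y=np.array(y,float);z=np.array(z,float); return np.c_[np.cross(y,z),y,z]
def d(a): a=np.radians(a); return np.array([np.cos(a),np.sin(a),0])
E
python3 - <<'E'
from go import *
print(inc([.5535,.342,.10],frame(d(33),[0,0,-1])))
E
```

```text
(array([-1.300e-01,  2.000e-02,  3.117e+01]), array([-34.93,  -7.5 ,  13.82]))
```

Call:
{"api": "carry_out", "payload": {"increments": "0 0 10 -11.6 -2.5 4 0; 0 0 20 -23.3 -5 9 0; 0 0 31.2 -34.9 -7.5 13.8 0; 0 0 31.2 -34.9 -7.5 13.8 0; 0 0 31.2 -34.9 -7.5 13.8 0; 0 0 31.2 -34.9 -7.5 13.8 0; 0 0 31.2 -34.9 -7.5 13.8 0; 0 0 31.2 -34.9 -7.5 13.8 0; 0 0 31.2 -34.9 -7.5 13.8 0; 0 0 31.2 -34.9 -7.5 13.8 0", "newtons": 40}}

```text
clock: 1.35
position: [0.553, 0.3445, 0.1022]
tcp_rot: [[-0.546, 0.838, 0.001], [0.838, 0.546, 0.001], [0.0, 0.001, -1.0]]
contact_force: [-0.2, 0.0, 0.9]
gripper_width: 0.0855
```

```bash
python3 - <<'E'
from go import *
a=grab('top','t1'); b=grab('side','s1'); s=r.state(); print(s['position'],s['contact_force'],s['qpos'].round(3)); print(s['tcp_rot'].round(4))
u=proj(a,[.5535,.342,.012])[0].astype(int); w=proj(b,[.5535,.342,.012])[0].astype(int); print(u,w)
A=cv2.resize(a['color'][u[1]-45:u[1]+45,u[0]-40:u[0]+40],None,fx=5,fy=5,interpolation=cv2.INTER_CUBIC)
B=cv2.resize(b['color'][w[1]-45:w[1]+45,w[0]-40:w[0]+40],None,fx=5,fy=5,interpolation=cv2.INTER_CUBIC)
cv2.imwrite('pics/c2.png',np.hstack([A,B])[:,:,::-1])
E
```

```text
[0.553214   0.34416778 0.10208166] [-0.26190504 -0.09754345 -0.48934761] [ 0.449  0.411  1.641  0.     1.089 -0.128]
[[-5.457e-01  8.380e-01  9.000e-04]
 [ 8.380e-01  5.457e-01  5.000e-04]
 [-1.000e-04  1.100e-03 -1.000e+00]]
[237 187] [325 165]
```

View pics/c2.png

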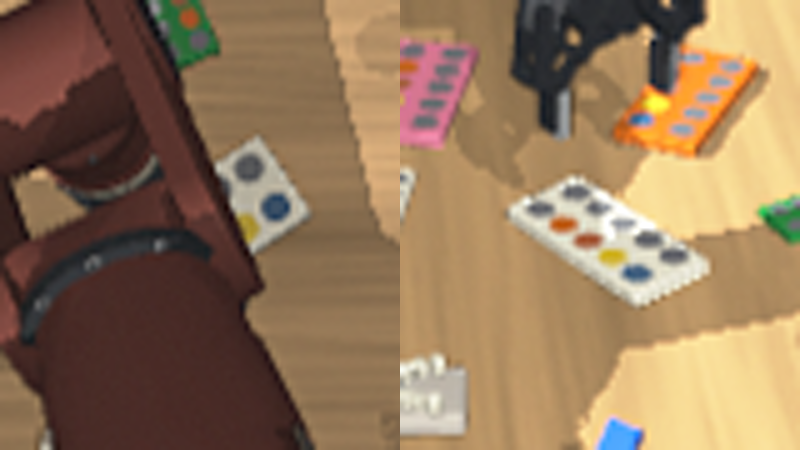

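The side crop shows the open fingers above the palette, with tips near side pixels (318,147) and (337,138), and the palette clear below. I'll compare the projected fingertips with these to check the camera bias.

```bash
python3 - <<'E'
from go import *
b=load('side'); s=r.state(); P,R=s['position'],s['tcp_rot']
for k in(-.05,-.0425,.0425,.05): print(k,proj(b,P+R[:,1]*k-R[:,2]*.005)[0].round(1))
# fine palette fit w/ fixed z offset free
x=fit(b,'pal',(.553,.340,np.radians(33)),.085); print(x.x.round(4),np.degrees(x.x[2]))
print(proj(b,[.553,.342,.012]), proj(b,[.553,.347,.012]))
E
```

```text
-0.05 [314.4 146.5]
-0.0425 [316.2 145.8]
0.0425 [335.6 137.6]
0.05 [337.3 136.9]
[ 0.5526  0.3392  0.5856 -0.0053] 33.55507149103805
[[325.68655025 165.7771577 ]] [[325.51266917 164.98770793]]
```

Call:
{"api": "carry_out", "payload": {"increments": "0 0 0 0 0 4 0; 0 0 0 0 0 7 0; 0 0 0 0 0 8.5 0; 0 0 0 0 0 9.3 0; 0 0 0 0 0 9.6 0; 0 0 0 0 0 9.8 0; 0 0 0 0 0 9.8 0; 0 0 0 0 0 9.8 0"}}

```text
clock: 2.45
position: [0.5542, 0.3432, 0.004]
tcp_rot: [[-0.544, 0.839, 0.001], [0.839, 0.544, 0.0], [-0.0, 0.001, -1.0]]
contact_force: [0.4, -0.1, 0.3]
gripper_width: 0.0857
```

Call:
{"api": "carry_out", "payload": {"increments": "0 0 0 0 0 0 0.12; 0 0 0 0 0 0 0.18; 0 0 0 0 0 0 0.22; 0 0 0 0 0 0 0.26; 0 0 0 0 0 0 0.4; 0 0 0 0 0 0 0.6; 0 0 0 0 0 0 0.6; 0 0 0 0 0 0 0.6"}}

```text
clock: 3.45
position: [0.5539, 0.3431, 0.0036]
tcp_rot: [[-0.544, 0.839, 0.0], [0.839, 0.544, 0.0], [-0.0, 0.0, -1.0]]
contact_force: [-0.9, -0.4, 3.5]
gripper_width: 0.0649
```

Call:
{"api": "carry_out", "payload": {"increments": "0 0 0 0 0 -0.5 0.6; 0 0 0 0 0 -2 0.6; 0 0 0 0 0 -5 0.6; 0 0 0 0 0 -10 0.6; 0 0 0 0 0 -16 0.6; 0 0 0 0 0 -16 0.6; 0 0 0 0 0 -16 0.6; 0 0 0 0 0 -16 0.6"}}

```text
clock: 4.45
position: [0.5517, 0.342, 0.1601]
tcp_rot: [[-0.544, 0.839, -0.005], [0.839, 0.544, -0.003], [0.001, -0.006, -1.0]]
contact_force: [-0.6, -0.7, -3.7]
gripper_width: 0.0645
```

```bash
python3 - <<'E'
from go import *
b=grab('side','s2'); s=r.state(); print(s['position'],s['contact_force'],s['moment'],s['gripper_width'])
D=d(51.75);u=np.array([0,0,1]);sx=(D+u)/2**.5;sz=(u-D)/2**.5
O=np.array([.5416,-.0305,.055]); G=frame(sx,-sz)
for k in(.07,): t=O+.033*sx+(.0036+k)*sz; print(t,inc(t,G))
t2=np.array(proj(b,s['position'])[0],int);print(t2)
cv2.imwrite('pics/c3.png',cv2.resize(b['color'][t2[1]-60:t2[1]+60,t2[0]-80:t2[0]+80],None,fx=3,fy=3)[:,:,::-1])
E
```

```text
[0.55178121 0.3420554  0.16006547] [-0.40222287 -0.91373566 -3.50869658] [-0.01321623  0.01742455 -0.01409197] 0.0648102314119888
[ 0.52382672 -0.0530453   0.13037758] (array([-44.91,   7.29, -17.85]), array([-31.63, -23.83,   3.08]))
[325 127]
```

View pics/c3.png

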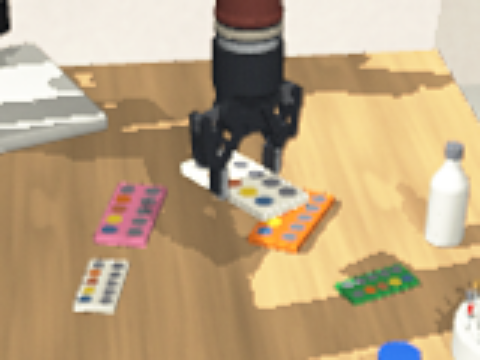

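The palette is held level between the fingers, with its image centre near (325,127), and nothing else was disturbed. Next I'll hover over the arms.

Call:
{"api": "carry_out", "payload": {"increments": "0 0 0 -5 -4 0 0.6; -8 1.3 -3.2 -10 -8 0 0.6; -16 2.6 -6.4 -15 -12 0 0.6; -24 3.9 -9.6 -20 -16 0 0.6; -32 5.2 -12.8 -25 -19 1 0.6; -40 6.5 -16 -29 -22 2 0.6; -44.9 7.3 -17.8 -31.6 -23.8 3.1 0.6; -44.9 7.3 -17.8 -31.6 -23.8 3.1 0.6; -44.9 7.3 -17.8 -31.6 -23.8 3.1 0.6; -44.9 7.3 -17.8 -31.6 -23.8 3.1 0.6; -44.9 7.3 -17.8 -31.6 -23.8 3.1 0.6; -44.9 7.3 -17.8 -31.6 -23.8 3.1 0.6"}}

```text
clock: 6.0
position: [0.5261, -0.0495, 0.1326]
tcp_rot: [[-0.787, 0.433, 0.439], [0.617, 0.555, 0.558], [-0.003, 0.71, -0.704]]
contact_force: [-0.0, -1.1, -3.5]
gripper_width: 0.0647
```

```bash
python3 - <<'E'
from go import *
b=grab('side','s3'); a=grab('top','t3'); s=r.state(); print(s['position'],s['contact_force'],s['qpos'].round(2),s['gripper_width'])
D=d(51.75);u=np.array([0,0,1]);sx=(D+u)/2**.5;sz=(u-D)/2**.5
O=np.array([.5416,-.0305,.055]); G=frame(sx,-sz)
for k in(.07,.0): t=O+.033*sx+(.0036+k)*sz; print(t,inc(t,G))
A=cv2.resize(a['color'][140:220,290:400],None,fx=3.6,fy=3.6,interpolation=cv2.INTER_CUBIC)
B=cv2.resize(b['color'][170:270,280:390],None,fx=3.6,fy=3.6,interpolation=cv2.INTER_CUBIC)
im=np.zeros((360,792,3),np.uint8); im[:288,:396]=A; im[:,396:]=B
cv2.imwrite('pics/c4.png',im[:,:,::-1])
E
```

```text
[ 0.52619737 -0.04997523  0.13266464] [ 0.11561577 -0.08186602 -3.20197765] [-0.65  0.12  2.14  0.93  1.1  -2.1 ] 0.06459603042305069
[ 0.52382672 -0.0530453   0.13037758] (array([0.28, 0.01, 0.22]), array([-0.  , -0.44, -0.11]))
[ 0.55447031 -0.01417409  0.08088011] (array([0.28, 0.01, 0.22]), array([-0.  , -0.47,  6.89]))
```

View pics/c4.png

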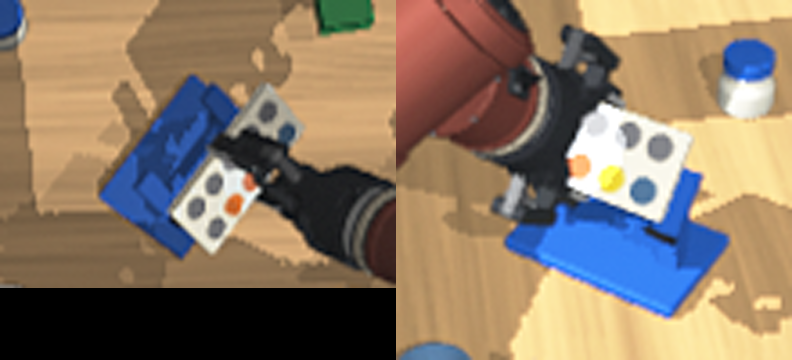

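```bash
python3 - <<'E'
from go import *
s=r.state(); P=s['position']; R=s['tcp_rot']; o=P+.0036*R[:,2]; print('kin',o)
M['p45']=(T45,o[2],[((-33,-70,0),(33,70,12))],0.03)
for n,ar in(('top',(.5418,-.0291,.055)),('side',(.5412,-.034,.055))):
    C=load(n); b=fit(C,'p45',(o[0],o[1],np.radians(51.75)),.075); q=b.x
    D=d(51.75);e=np.array([-D[1],D[0],0]); v=np.array([q[0],q[1],o[2]])-ar
    print(n,q.round(4),np.degrees(q[2]),b.fun,'lat mm',v@e*1e3,'fwd',v@D*1e3,'kin lat',(o-ar)@e*1e3)
E
```

```text
kin [ 0.52778162 -0.04796699  0.13013143]
top [ 5.282e-01 -4.590e-02  9.031e-01 -9.000e-04] 51.742849935964436 0.010574912923661316 lat mm 0.30217926621058966 fwd -21.659771341459887 kin lat -0.6715703155327664
side [ 0.5284 -0.0481  0.8803 -0.0031] 50.43498496812377 0.011492152461614454 lat mm 1.3314498355454352 fwd -18.95238719278378 kin lat 1.8907998775570256
```

Call:
{"api": "carry_out", "payload": {"increments": "0.3 0 0.2 -0.05 -0.1 2 0.6; 0.3 0 0.2 -0.05 -0.1 4 0.6; 0.3 0 0.2 -0.05 -0.1 5.3 0.6; 0.3 0 0.2 -0.05 -0.1 6 0.6; 0.3 0 0.2 -0.05 -0.1 6.3 0.6; 0.3 0 0.2 -0.05 -0.1 6.4 0.6; 0.3 0 0.2 -0.05 -0.1 6.4 0.6; 0.3 0 0.2 -0.05 -0.1 6.4 0.6"}}

```text
clock: 7.1
position: [0.5544, -0.0172, 0.0869]
tcp_rot: [[-0.783, 0.44, 0.44], [0.622, 0.554, 0.554], [-0.0, 0.707, -0.707]]
contact_force: [0.6, -0.3, -3.1]
gripper_width: 0.0647
```

```bash
cat > st.py <<'E'
from go import *
s=r.state(); R=s['tcp_rot']
D=d(51.75);u=np.array([0,0,1]);sx=(D+u)/2**.5;sz=(u-D)/2**.5;O=np.array([.5416,-.0305,.055])
S=np.c_[sx,np.cross(sz,sx),sz]; o=s['position']+.0036*R[:,2]
print('slope mm',((o-O)@S*1e3).round(1),'F slope',(s['contact_force']@S).round(1),'tool F',(s['contact_force']@R).round(1),s['moment'].round(2),inc(s['position'],frame(sx,-sz))[0],s['gripper_width'])
E
python3 st.py
```

```text
slope mm [35.5 -1.9  6. ] F slope [-2.1 -0.7 -2.3] tool F [-0.7 -2.1  2.3] [-0.51  0.41  0.09] [-0.    0.15 -0.13] 0.06467629258725896
```

Call:
{"api": "carry_out", "payload": {"increments": "0 0 0 0.12 0.05 0.2 0.6; 0 0 0 0.12 0.05 0.3 0.6; 0 0 0 0.12 0.05 0.4 0.6; 0 0 0 0.12 0.05 0.4 0.6; 0 0 0 0.12 0.05 0.4 0.6"}}

```text
clock: 7.72
position: [0.5553, -0.0136, 0.0841]
tcp_rot: [[-0.783, 0.44, 0.439], [0.621, 0.554, 0.554], [0.0, 0.707, -0.707]]
contact_force: [0.4, 0.4, -3.3]
gripper_width: 0.0647
```

```bash
python3 st.py
```

```text
slope mm [35.9 -0.3  1.6] F slope [-1.9 -0.1 -2.8] tool F [-0.1 -1.9  2.8] [-0.53  0.38 -0.  ] [-0.01  0.1  -0.14] 0.0647499617821777
```

Call:
{"api": "carry_out", "payload": {"increments": "0 0 0 0 0 0.05 0.6; 0 0 0 0 0 0.1 0.6; 0 0 0 0 0 0.15 0.6; 0 0 0 0 0 0.15 0.6"}}

```text
clock: 8.22
position: [0.5558, -0.0131, 0.0834]
tcp_rot: [[-0.784, 0.439, 0.439], [0.621, 0.554, 0.554], [0.0, 0.707, -0.707]]
contact_force: [-5.1, -3.8, 2.1]
gripper_width: 0.0644
```

```bash
python3 st.py
```

```text
slope mm [36.  -0.3  0.7] F slope [-2.8  1.7  5.8] tool F [ 1.7 -2.8 -5.8] [-0.56  0.78  0.14] [-0.01  0.09 -0.12] 0.06441673669608737
```

Call:
{"api": "carry_out", "payload": {"increments": "0 0 0 0 -0.05 -0.05 0.6; 0 0 0 0 -0.1 -0.05 0.6; 0 0 0 0 -0.15 -0.05 0.6; 0 0 0 0 -0.2 -0.05 0.6; 0 0 0 0 -0.2 -0.05 0.6"}}

```text
clock: 8.85
position: [0.5551, -0.0143, 0.0822]
tcp_rot: [[-0.783, 0.44, 0.44], [0.622, 0.554, 0.554], [-0.0, 0.707, -0.707]]
contact_force: [0.1, -0.2, -0.2]
gripper_width: 0.0648
```

```bash
python3 st.py
```

```text
slope mm [34.1 -0.6  0.7] F slope [-0.2 -0.2 -0.1] tool F [-0.2 -0.2  0.1] [-0.42  0.34  0.04] [ 0.    0.14 -0.13] 0.06477862479044652
```

Call:
{"api": "carry_out", "payload": {"increments": "0 0 0 0 -0.05 0 0.6; 0 0 0 0 -0.1 0 0.6; 0 0 0 0 -0.1 0 0.6"}}

```text
clock: 9.22
position: [0.5546, -0.0148, 0.0814]
tcp_rot: [[-0.783, 0.44, 0.439], [0.622, 0.554, 0.554], [0.0, 0.707, -0.707]]
contact_force: [-0.5, -1.4, 1.3]
gripper_width: 0.0649
```

```bash
python3 st.py
```

```text
slope mm [33.  -0.5  0.7] F slope [-0.1 -0.5  1.9] tool F [-0.5 -0.1 -1.9] [-0.43  0.29 -0.03] [-0.    0.13 -0.14] 0.06489200504404488
```

Call:
{"api": "carry_out", "payload": {"increments": "0 0 0 0.05 -0.05 0 0.6; 0 0 0 0.05 -0.1 0 0.6; 0 0 0 0.05 -0.1 0 0.6"}}

```text
clock: 9.6
position: [0.5541, -0.015, 0.081]
tcp_rot: [[-0.783, 0.44, 0.44], [0.622, 0.553, 0.554], [0.0, 0.708, -0.706]]
contact_force: [1.4, -0.7, 1.0]
gripper_width: 0.0646
```

```bash
python3 st.py
```

```text
slope mm [32.5 -0.3  0.7] F slope [ 0.9 -1.6  0.5] tool F [-1.6  0.9 -0.5] [-0.17  0.   -0.21] [ 0.05  0.15 -0.17] 0.06463048756217142
```

Call:
{"api": "carry_out", "payload": {"increments": "0 0 0 0 -0.05 0 0.6; 0 0 0 0 -0.05 0 0.25; 0 0 0 0 -0.05 0 0.2; 0 0 0 0 -0.05 0 0.15; 0 0 0 0 -0.05 0 0.1; 0 0 0 0 -0.05 0 0.05; 0 0 0 0 -0.05 0 0; 0 0 0 0 -0.05 0 0; 0 0 0 0 -0.05 0 0"}}

```text
clock: 10.72
position: [0.5534, -0.0152, 0.0802]
tcp_rot: [[-0.783, 0.44, 0.439], [0.621, 0.554, 0.554], [0.0, 0.707, -0.707]]
contact_force: [0.8, 0.7, -0.5]
gripper_width: 0.0851
```

```bash
python3 st.py
```

```text
slope mm [31.5  0.2  0.6] F slope [ 0.4 -0.2 -1.1] tool F [-0.2  0.4  1.1] [-0.26  0.19  0.01] [-0.01  0.11 -0.14] 0.08510042339131817
```

Call:
{"api": "carry_out", "payload": {"increments": "0 0 0 0 0 -1 0; 0 0 0 0 0 -3 0; 0 0 0 0 0 -7 0; 0 0 0 0 0 -12 0; 0 0 0 0 0 -16 0; 0 0 0 0 0 -16 0; 0 0 0 0 0 -16 0"}}

```text
clock: 11.6
position: [0.4827, -0.1039, 0.1933]
tcp_rot: [[-0.783, 0.44, 0.439], [0.622, 0.554, 0.554], [0.001, 0.707, -0.707]]
contact_force: [0.6, 0.3, -0.2]
gripper_width: 0.0854
```

```bash
python3 - <<'E'
from go import *
b=grab('side','s5'); a=grab('top','t5'); s=r.state(); print(s['position'],s['qpos'].round(2))
D=d(51.75);u=np.array([0,0,1]);sx=(D+u)/2**.5;sz=(u-D)/2**.5
O=np.array([.5416,-.0305,.055]); G=frame(-sz,-sx)
for k in(.130,.05): t=O+k*sx+.006*sz; print(t,inc(t,G))
M['p45']=(T45,.055+.033*.7071,[((-33,-70,0),(33,70,12))],0.012)
for C,n,ar in((a,'top',(.5418,-.0291,.055)),(b,'side',(.5412,-.034,.055))):
    o=O+.033*sx; f=fit(C,'p45',(o[0],o[1],np.radians(51.75)),.08); q=f.x
    v=np.array([q[0],q[1],o[2]])-ar; print(n,q.round(4),np.degrees(q[2]),f.fun,'lat',v@np.cross(sz,sx)*1e3,'fwd(23.3)',v@D*1e3)
A=cv2.resize(a['color'][140:220,290:400],None,fx=3.6,fy=3.6,interpolation=cv2.INTER_CUBIC)
B=cv2.resize(b['color'][170:270,280:390],None,fx=3.6,fy=3.6,interpolation=cv2.INTER_CUBIC)
im=np.zeros((360,792,3),np.uint8); im[:288,:396]=A; im[:,396:]=B
cv2.imwrite('pics/c5.png',im[:,:,::-1])
E
```

```text
[ 0.48245448 -0.10279781  0.19229096] [-0.81 -0.01  2.14  0.82  1.28 -2.07]
[0.59588293 0.03835756 0.15116652] (array([90.  , -0.18, -0.15]), array([-0.14,  9.9 , 15.71]))
[ 0.56086168 -0.00606667  0.09459798] (array([90.  , -0.18, -0.15]), array([-0.17,  1.9 , 15.71]))
top [ 0.5558 -0.0113  0.9028 -0.0019] 51.72726768125328 0.004694516276014569 lat 0.03810888099233661 fwd(23.3) 22.688905369678192
side [ 0.5551 -0.0157  0.9045 -0.0043] 51.826147477497166 0.0041873830194287505 lat 0.4262915678513255 fwd(23.3) 23.02105488443923
```

View pics/c5.png

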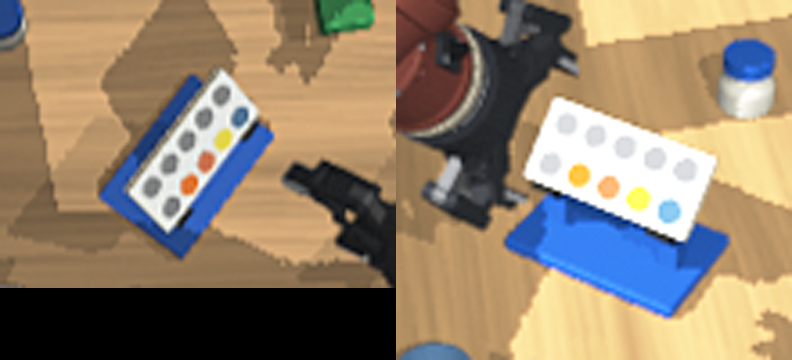

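The palette lies wells up on both arms, against the toes. The fits put it within 0.5 mm of centre, and the gripper has let go. Now I'll go round for the regrip.

Call:
{"api": "carry_out", "payload": {"increments": "0 0 0 0 6 0 0.3; 0 0 0 0 12 0 0.55; 10 0 0 0 14 0 0.6; 20 0 0 0 14 3 0.6; 30 0 0 0 14 5 0.6; 40 0 0 0 14 7 0.6; 50 0 0 0 14 9 0.6; 60 0 0 0 14 11 0.6; 70 0 0 0 14 13 0.6; 80 0 0 -0.1 14 14.5 0.6; 90 -0.2 -0.2 -0.1 14 15.7 0.6; 90 -0.2 -0.2 -0.1 14 15.7 0.6; 90 -0.2 -0.2 -0.1 14 15.7 0.6; 90 -0.2 -0.2 -0.1 14 15.7 0.6; 90 -0.2 -0.2 -0.1 14 15.7 0.6"}}

```text
clock: 13.58
position: [0.615, 0.0593, 0.1843]
tcp_rot: [[-0.785, 0.443, -0.433], [0.62, 0.554, -0.555], [-0.006, -0.704, -0.71]]
contact_force: [-0.1, 0.3, -0.1]
gripper_width: 0.0343
```

```bash
cat > st2.py <<'E'
from go import *
s=r.state(); R=s['tcp_rot']
D=d(51.75);u=np.array([0,0,1]);sx=(D+u)/2**.5;sz=(u-D)/2**.5;O=np.array([.5416,-.0305,.055])
S=np.c_[sx,np.cross(sz,sx),sz]
print('tcp slope mm',((s['position']-O)@S*1e3).round(1),'F slope',(s['contact_force']@S).round(1),'q',s['qpos'].round(2),s['gripper_width'],'to go',inc(O+.05*sx+.006*sz,frame(-sz,-sx)))
E
python3 st2.py
```

```text
tcp slope mm [173.4  -2.    9.4] F slope [ 0.1  0.2 -0.2] q [ 0.2   0.65  1.29 -0.49  1.81 -0.66] 0.034346106915413434 to go (array([ 0.23,  0.19, -0.28]), array([ 0.24,  0.29, 12.34]))
```

Call:
{"api": "carry_out", "payload": {"increments": "0.2 0.2 -0.3 0.2 0.3 3 0.6; 0.2 0.2 -0.3 0.2 0.3 6 0.6; 0.2 0.2 -0.3 0.2 0.3 8 0.6; 0.2 0.2 -0.3 0.2 0.3 8.5 0.6; 0.2 0.2 -0.3 0.2 0.3 8.5 0.6; 0.2 0.2 -0.3 0.2 0.3 8.5 0.6"}}

```text
clock: 14.32
position: [0.5782, 0.0161, 0.1201]
tcp_rot: [[-0.786, 0.435, -0.439], [0.618, 0.556, -0.556], [0.002, -0.708, -0.706]]
contact_force: [0.6, 0.2, -0.0]
gripper_width: 0.0344
```

```bash
python3 st2.py
```

```text
tcp slope mm [87.9  0.1  4.2] F slope [ 0.3 -0.4 -0.4] q [ 0.15  0.64  1.44 -0.51  1.67 -0.64] 0.03437384504788884 to go (array([-0.1 , -0.  ,  0.14]), array([-0.01, -0.18,  3.8 ]))
```

Call:
{"api": "carry_out", "payload": {"increments": "-0.1 0 0.1 0 -0.2 1 0.6; -0.1 0 0.1 0 -0.22 2 0.6; -0.1 0 0.1 0 -0.22 3 0.6; -0.1 0 0.1 0 -0.22 3.6 0.6; -0.1 0 0.1 0 -0.22 3.8 0.6; -0.1 0 0.1 0 -0.22 3.8 0.6; -0.1 0 0.1 0 -0.22 3.8 0.6"}}

```text
clock: 15.2
position: [0.5597, -0.0066, 0.0941]
tcp_rot: [[-0.785, 0.436, -0.439], [0.619, 0.555, -0.555], [0.002, -0.708, -0.706]]
contact_force: [0.3, -0.7, 0.3]
gripper_width: 0.0344
```

```bash
python3 st2.py
```

```text
tcp slope mm [48.9  0.6  6.5] F slope [-0.  -0.6  0.5] q [ 0.13  0.64  1.51 -0.52  1.61 -0.63] 0.034449390261591 to go (array([-0.08, -0.06,  0.08]), array([-0.06,  0.05, -0.11]))
```

Call:
{"api": "carry_out", "payload": {"increments": "0 0 0 0 0 0 0.7; 0 0 0 0 0 0 0.76; 0 0 0 0 0 0 0.8; 0 0 0 0 0 0 0.84; 0 0 0 0 0 0 0.87; 0 0 0 0 0 0 1; 0 0 0 0 0 0 1; 0 0 0 0 0 0 1", "newtons": 50}}

```text
clock: 16.2
position: [0.5593, -0.0068, 0.0942]
tcp_rot: [[-0.785, 0.436, -0.44], [0.619, 0.555, -0.556], [0.002, -0.709, -0.705]]
contact_force: [-0.8, -0.0, 2.7]
gripper_width: 0.0112
```

```bash
python3 st2.py
```

```text
tcp slope mm [48.6  0.7  6.8] F slope [1.5 0.6 2.2] q [ 0.13  0.64  1.51 -0.52  1.61 -0.63] 0.011232572865820793 to go (array([-0.13, -0.09,  0.08]), array([-0.07,  0.08, -0.14]))
```

Call:
{"api": "carry_out", "payload": {"increments": "0 0 0 0 -0.3 -0.2 1; 0 0 0 0 -1 -1 1; 0 0 0 0 -3 -3 1; 0 0 0 0 -6 -6 1; 0 0 0 0 -9 -9 1; 0 0 0 0 -9 -9 1; 0 0 0 0 -9 -9 1; 0 0 0 0 -9 -9 1"}}

```text
clock: 17.2
position: [0.5585, -0.0068, 0.2193]
tcp_rot: [[-0.785, 0.433, -0.442], [0.619, 0.555, -0.555], [0.005, -0.71, -0.704]]
contact_force: [0.1, 0.5, -2.9]
gripper_width: 0.0111
```

```bash
cat > st3.py <<'E'
from go import *
s=r.state(); R=s['tcp_rot']
L=rz(np.radians(50.77))@T18; O=np.array([.519,-.2965,.078]); G=frame(L[:,0],-L[:,2])
def go(x,y,z): return inc(O+L@(np.array([x-6,y,z+15.6])/1e3),G)
print('pal-org ledge mm',((s['position']+R@[0,.006,.0156]-O)@L*1e3).round(1),'F ledge',(s['contact_force']@L).round(1),'M',(s['moment']@L).round(2),s['gripper_width'],'q',s['qpos'].round(2))
print('hover',go(-15,0,113),'above',go(-3,0,40),'place',go(0,0,33))
E
python3 st3.py
```

```text
pal-org ledge mm [191.8 152.6 194.8] F ledge [ 1.4  0.2 -2.6] M [ 0.02 -0.73  0.02] 0.01107238911487581 q [ 0.13  0.48  1.48 -0.53  1.78 -0.73]
hover (array([-27.23,   0.26,   1.  ]), array([-14.87, -15.53,  17.31])) above (array([-27.23,   0.26,   1.  ]), array([-14.89, -11.12,  23.26])) place (array([-27.23,   0.26,   1.  ]), array([-14.9 , -10.53,  23.74]))
```

Call:
{"api": "carry_out", "payload": {"increments": "0 0 0 -3 -3 3.4 1; -6 0 0.2 -6 -6 7 1; -12 0 0.4 -9 -9.3 10.4 1; -18 0.1 0.6 -12 -12.4 13.8 1; -24 0.2 0.8 -14 -14.5 16 1; -27.2 0.3 1 -14.9 -15.5 17.3 1; -27.2 0.3 1 -14.9 -15.5 17.3 1; -27.2 0.3 1 -14.9 -15.5 17.3 1; -27.2 0.3 1 -14.9 -15.5 17.3 1; -27.2 0.3 1 -14.9 -15.5 17.3 1"}}

```text
clock: 18.45
position: [0.5335, -0.2799, 0.2081]
tcp_rot: [[-0.776, 0.601, -0.193], [0.631, 0.738, -0.24], [-0.001, -0.308, -0.951]]
contact_force: [-0.6, -0.4, -4.1]
gripper_width: 0.0109
```

```bash
python3 st3.py; python3 - <<'E'
from go import *
b=grab('side','s6'); a=grab('top','t6'); s=r.state(); R=s['tcp_rot']
o=s['position']+R@[0,.006,.0156]; print(o)
# palette box in a ledge-oriented frame: x in -12..0, y +-70, z +-33
M['p18']=(T18,o[2],[((-12,-70,-33),(0,70,33))],.05)
L=rz(np.radians(50.77))@T18
for C,n,ar in((a,'top',(.5192,-.2948,.078)),(b,'side',(.5184,-.299,.078))):
    f=fit(C,'p18',(o[0],o[1],np.radians(50.77)),.07); q=f.x; v=(np.array([q[0],q[1],o[2]])-ar)@L*1e3
    print(n,q.round(4),np.degrees(q[2]),f.fun,'pal in ledge',v.round(1),'kin',((o-ar)@L*1e3).round(1))
A=cv2.resize(a['color'][145:235,380:480],None,fx=3.9,fy=3.9,interpolation=cv2.INTER_CUBIC)
B=cv2.resize(b['color'][220:360,290:395],None,fx=3.8,fy=3.8,interpolation=cv2.INTER_CUBIC)
im=np.zeros((532,790,3),np.uint8); im[:351,:390]=A; im[:,391:391+B.shape[1]]=B
cv2.imwrite('pics/c6.png',im[:,:,::-1])
E
```

```text
pal-org ledge mm [-13.2  -0.7 114.9] F ledge [ 0.6  0.2 -4.1] M [-0.05 -0.34 -0.03] 0.010935229738199354 q [-0.45  0.26  1.65 -0.31  1.32 -1.25]
hover (array([0.08, 0.11, 0.07]), array([ 0.07, -0.18,  0.19])) above (array([0.08, 0.11, 0.07]), array([0.08, 1.01, 7.49])) place (array([0.08, 0.11, 0.07]), array([0.09, 1.31, 8.2 ]))
[ 0.53411932 -0.2796077   0.19170757]
top [ 0.5241 -0.2846  0.8861  0.    ] 50.77 0.015000000000000005 pal in ledge [-24.7   2.6 111.5] kin [-15.   -1.9 114.7]
side [ 0.5331 -0.2817  0.8842 -0.0048] 50.66149238145358 0.012831605595103598 pal in ledge [-13.6  -0.4 115.1] kin [-1.140e+01  1.000e-01  1.159e+02]
```

View pics/c6.png

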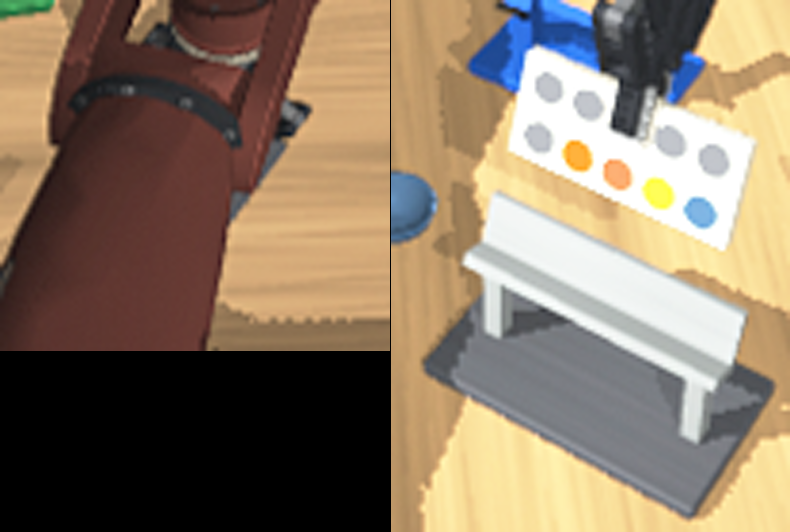

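The side view shows the palette held parallel above the rail, wells out and centred to about 0.5 mm. The top view is blocked by the arm. Now I'll lower it in front of the rail.

Call:
{"api": "carry_out", "payload": {"increments": "0 0 0 0 0.2 2 1; 0 0 0 0 0.5 4 1; 0 0 0 0.05 0.8 6 1; 0 0 0 0.05 0.8 7 1; 0 0 0 0.05 0.8 7.4 1; 0 0 0 0.05 0.8 7.4 1; 0 0 0 0.05 0.8 7.4 1"}}

```text
clock: 19.42
position: [0.5241, -0.293, 0.1367]
tcp_rot: [[-0.774, 0.603, -0.191], [0.633, 0.736, -0.24], [-0.004, -0.307, -0.952]]
contact_force: [0.4, 0.1, -3.0]
gripper_width: 0.0107
```

```bash
python3 st3.py
```

```text
pal-org ledge mm [-6.5 -1.8 42.1] F ledge [ 1.2 -0.3 -2.8] M [ 0.02 -0.34  0.  ] 0.010748198193106349 q [-0.48  0.33  1.71 -0.33  1.19 -1.22]
hover (array([ 0.12,  0.24, -0.09]), array([ 0.14, -0.84, -7.1 ])) above (array([ 0.12,  0.24, -0.09]), array([0.17, 0.35, 0.21])) place (array([ 0.12,  0.24, -0.09]), array([0.18, 0.65, 0.91]))
```

Call:
{"api": "carry_out", "payload": {"increments": "0.1 0.2 -0.1 0.14 0.2 0.3 1; 0.1 0.2 -0.1 0.14 0.2 0.5 1; 0.1 0.2 -0.1 0.14 0.2 0.65 1; 0.1 0.2 -0.1 0.14 0.2 0.65 1; 0.1 0.2 -0.1 0.14 0.2 0.65 1"}}

```text
clock: 20.05
position: [0.5222, -0.2919, 0.1289]
tcp_rot: [[-0.775, 0.601, -0.196], [0.632, 0.737, -0.239], [0.001, -0.309, -0.951]]
contact_force: [-0.2, 0.5, -4.1]
gripper_width: 0.0115
```

```bash
python3 st3.py
```

```text
pal-org ledge mm [-4.4  0.5 34.5] F ledge [ 1.6  0.5 -3.9] M [ 0.02 -0.36 -0.03] 0.011515285624859182 q [-0.48  0.34  1.71 -0.33  1.18 -1.22]
hover (array([-0.01, -0.07,  0.04]), array([-0.03, -1.06, -7.85])) above (array([-0.01, -0.07,  0.04]), array([-0.04,  0.14, -0.55])) place (array([-0.01, -0.07,  0.04]), array([-0.04,  0.44,  0.15]))
```

Now to the rail first, in small steps while still just above the ledge.

Call:
{"api": "carry_out", "payload": {"increments": "0 0 0 -0.03 0.1 0 1; 0 0 0 -0.03 0.2 0 1; 0 0 0 -0.03 0.3 0 1; 0 0 0 -0.03 0.3 0 1"}}

```text
clock: 20.55
position: [0.5243, -0.2897, 0.1279]
tcp_rot: [[-0.775, 0.601, -0.197], [0.632, 0.737, -0.239], [0.002, -0.309, -0.951]]
contact_force: [-0.4, -0.5, -3.7]
gripper_width: 0.0108
```

```bash
python3 st3.py
```

```text
pal-org ledge mm [-1.2  0.2 34.5] F ledge [ 0.6  0.  -3.7] M [ 0.03 -0.36 -0.01] 0.010836339366889698 q [-0.47  0.34  1.71 -0.33  1.18 -1.22]
hover (array([-0.01, -0.08,  0.06]), array([-0.01, -1.38, -7.85])) above (array([-0.01, -0.08,  0.06]), array([-0.02, -0.18, -0.55])) place (array([-0.01, -0.08,  0.06]), array([-0.02,  0.12,  0.15]))
```

Call:
{"api": "carry_out", "payload": {"increments": "0 0 0 0 0.05 0 1; 0 0 0 0 0.1 0 1; 0 0 0 0 0.15 0 1; 0 0 0 0 0.15 0 1"}}

```text
clock: 21.05
position: [0.5245, -0.2894, 0.1277]
tcp_rot: [[-0.775, 0.601, -0.198], [0.632, 0.737, -0.24], [0.002, -0.311, -0.95]]
contact_force: [-3.9, -2.4, -1.9]
gripper_width: 0.0111
```

```bash
python3 st3.py
```

```text
pal-org ledge mm [-0.9  0.3 34.5] F ledge [-3.5  1.5 -3.2] M [ 0.06  0.53 -0.09] 0.011132580081730216 q [-0.47  0.34  1.71 -0.33  1.18 -1.21]
hover (array([-0.11, -0.1 ,  0.04]), array([-0.01, -1.43, -7.85])) above (array([-0.11, -0.1 ,  0.04]), array([-0.02, -0.22, -0.55])) place (array([-0.11, -0.1 ,  0.04]), array([-0.02,  0.08,  0.15]))
```

Call:
{"api": "carry_out", "payload": {"increments": "0 0 0 0 -0.07 0.05 1; 0 0 0 0 -0.07 0.1 1; 0 0 0 0 -0.07 0.15 1; 0 0 0 0 -0.07 0.15 1"}}

```text
clock: 21.55
position: [0.5246, -0.2899, 0.1268]
tcp_rot: [[-0.775, 0.601, -0.196], [0.632, 0.737, -0.239], [0.001, -0.309, -0.951]]
contact_force: [-2.0, -2.3, 2.4]
gripper_width: 0.0107
```

```bash
python3 st3.py
```

```text
pal-org ledge mm [-0.8 -0.2 33.5] F ledge [-3.6  0.1  1.3] M [ 0.14  0.49 -0.09] 0.01068310643236909 q [-0.47  0.34  1.71 -0.33  1.18 -1.22]
hover (array([-0.03, -0.03,  0.03]), array([ 0.02, -1.42, -7.95])) above (array([-0.03, -0.03,  0.03]), array([ 0.02, -0.22, -0.65])) place (array([-0.03, -0.03,  0.03]), array([0.02, 0.08, 0.05]))
```

Call:
{"api": "carry_out", "payload": {"increments": "0 0 0 0 0 0 0.86; 0 0 0 0 0 0 0.82; 0 0 0 0 0 0 0.78; 0 0 0 0 0 0 0.7; 0 0 0 0 0 0 0.6; 0 0 0 0 0 0 0.6; 0 0 0 0 0 0 0.6; 0 0 0 0 0 0 0.6"}}

```text
clock: 22.55
position: [0.5244, -0.2896, 0.1262]
tcp_rot: [[-0.775, 0.601, -0.196], [0.632, 0.737, -0.239], [0.001, -0.309, -0.951]]
contact_force: [-0.6, -0.2, -0.4]
gripper_width: 0.0341
```

```bash
python3 st3.py
```

```text
pal-org ledge mm [-0.6  0.2 33. ] F ledge [-0.4  0.3 -0.6] M [-0.03 -0.14  0.  ] 0.03409299728135897 q [-0.47  0.34  1.71 -0.33  1.18 -1.22]
hover (array([-0.  , -0.08,  0.04]), array([-0.01, -1.44, -8.  ])) above (array([-0.  , -0.08,  0.04]), array([-0.02, -0.24, -0.7 ])) place (array([-0.  , -0.08,  0.04]), array([-0.02,  0.06, -0.  ]))
```

Released, no force. Retreat up along the rail direction and then well clear, toward the robot.

Call:
{"api": "carry_out", "payload": {"increments": "0 0 0 0 0 -1 0.6; 0 0 0 0 0 -3 0.6; 0 0 0 0 0 -7 0.6; 0 0 0 0 0 -12 0.6; 0 0 0 0 0 -18 0.6; 0 0 0 6 -2 -22 0.6; 0 0 0 12 -4 -24 0.6; 0 0 0 18 -6 -24 0.6; 0 0 0 24 -8 -24 0.6; 0 0 0 24 -8 -24 0.6; 0 0 0 24 -8 -24 0.6; 0 0 0 24 -8 -24 0.6"}}

```text
clock: 24.05
position: [0.3383, -0.1397, 0.3804]
tcp_rot: [[-0.775, 0.601, -0.195], [0.632, 0.737, -0.239], [-0.0, -0.308, -0.951]]
contact_force: [0.4, -0.6, -1.2]
gripper_width: 0.034
```

```bash
python3 - <<'E'
from go import *
b=grab('side','s7'); a=grab('top','t7'); s=r.state(); print(s['position'],s['contact_force'])
O=np.array([.519,-.2965,.078]); L=rz(np.radians(50.77))@T18; o=O+L@[0,0,.033]
M['p18']=(T18,o[2],[((-12,-70,-33),(0,70,33)),((0,-85,-39),(6,85,1)),((-20,-85,-39),(0,85,-33))],.012)
for C,n,ar in((a,'top',(.5192,-.2948,.078)),(b,'side',(.5184,-.299,.078))):
    # palette alone
    M['pp']=(T18,o[2],[((-12,-70,-33),(0,70,33))],.012)
    f=fit(C,'pp',(o[0],o[1],np.radians(50.77)),.06); q=f.x; v=(np.array([q[0],q[1],o[2]])-ar)@L*1e3
    print(n,q.round(4),np.degrees(q[2]),f.fun,'pal in ledge',v.round(1))
A=cv2.resize(a['color'][110:240,270:470],None,fx=2,fy=2,interpolation=cv2.INTER_CUBIC)
B=cv2.resize(b['color'][220:360,290:395],None,fx=3.7,fy=3.7,interpolation=cv2.INTER_CUBIC)
im=np.zeros((520,795,3),np.uint8); im[:260,:400]=A; im[:B.shape[0],402:402+B.shape[1]]=B[:520]
cv2.imwrite('pics/c7.png',im[:,:,::-1])
E
```

```text
[ 0.33829012 -0.1398212   0.37967519] [ 0.22342582 -0.31540309 -0.107274  ]
top [ 0.5456 -0.3033  0.8896 -0.0009] 50.971169347445894 0.004066446384209109 pal in ledge [ -0.1 -25.8  33. ]
side [ 0.5313 -0.2967  0.8906 -0.0034] 51.02831505895645 0.0025134709401990257 pal in ledge [-0.2 -8.6 32.9]
```

View pics/c7.png

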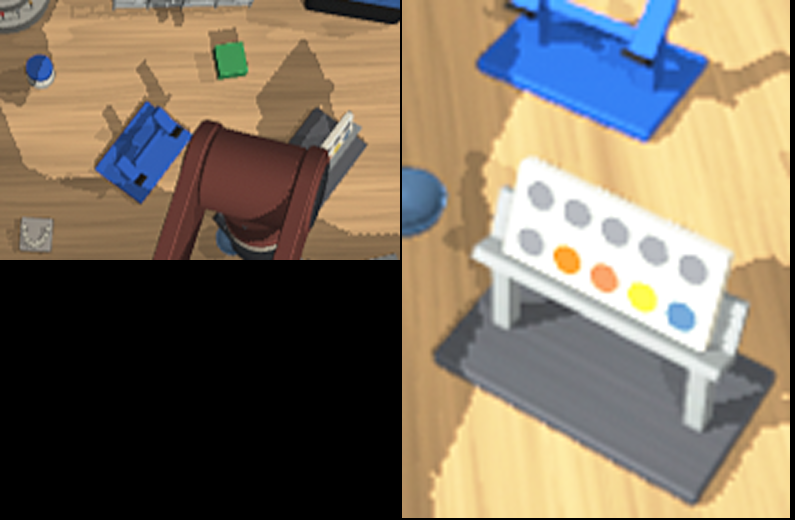

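Wells face out and the back is flush with the rail. The lateral fit was unreliable, because the window cut the palette's ends off, so I'll check centring from corners. In the crop the palette's top corners are at about (525,157) and (730,250), the bottom corners at (505,255) and (710,348), and the rail top corners at about (500,190) and (747,302).

```bash
python3 - <<'E'
from fit import *
b=load('side'); a=load('top')
ar=np.array([.5184,-.299,.078]); L=rz(np.radians(50.72))@T18
P=[(-12,70,66),(-12,-70,66),(-12,70,0),(-12,-70,0),(0,85,34),(0,-85,34),(-20,85,0),(-20,-85,0)]
q=proj(b,ar+np.array(P)/1e3@L.T); print(((q-[290,220])*3.7+[402,0]).round(0).tolist())
# refit with full window, rail+ledge fixed at side-fit pose, palette slid by y
W=cloud(b); k=(np.hypot(W[...,0]-.535,W[...,1]-.285)<.11)&(W[...,2]>.07); px=np.argwhere(k)[:,::-1]; z=b['z_map'][k]
best=[]
for dy in np.arange(-10,10.1,1):
  for off in(.002,.0035,.005):
    M['x']=(T18,.078,[((-12,-70+dy,0),(0,70+dy,66)),((-20,-85,-6),(0,85,0)),((0,-85,-6),(6,85,34))],.012)
    best.append((np.mean(np.minimum(abs(render(b,px,'x',(*ar[:2],np.radians(50.72)))-z+off),.02)),dy,off))
print(sorted(best)[:5])
# independent: fit ends along ledge y from points above the rail
for n,C,ar2 in(('side',b,ar),('top',a,np.array([.5192,-.2948,.078]))):
    w=(cloud(C).reshape(-1,3)-ar2)@L*1e3; m=(w[:,2]>42)&(w[:,2]<62)&(abs(w[:,0])<22)&(abs(w[:,1])<90); print(n,m.sum(),np.percentile(w[m,1],[1,99]).round(1))
    m=(w[:,2]>10)&(w[:,2]<30)&(abs(w[:,0]-3)<12)&(abs(w[:,1])<100); print(' rail',np.percentile(w[m,1],[1,99]).round(1))
E
```

```text
[[518.0, 160.0], [726.0, 258.0], [500.0, 251.0], [701.0, 353.0], [499.0, 188.0], [746.0, 307.0], [473.0, 246.0], [718.0, 371.0]]
[(np.float64(nan), np.float64(-10.0), 0.002), (np.float64(nan), np.float64(-10.0), 0.0035), (np.float64(nan), np.float64(-10.0), 0.005), (np.float64(nan), np.float64(-9.0), 0.002), (np.float64(nan), np.float64(-9.0), 0.0035)]
side 483 [-69.8  67.5]
 rail [-84.3  84.6]
top 37 [-69.1  -4.7]
  return _methods._mean(a, axis=axis, dtype=dtype,
  ret = ret.dtype.type(ret / rcount)
Traceback (most recent call last):
IndexError: index -1 is out of bounds for axis 0 with size 0
```

```bash
python3 -c "
from cell import job; print(job.job_done())"
```

```text
the job is handed in; nothing more can be done
None
```

The palette is standing on the drying ledge on one long edge, back against the rail and wells facing out. I handed the job in at about 24 s on the clock, with the gripper well clear.

**How it went:** I took the larger white palette across its width and laid it wells up on the blue stand against the toes. There I let go, gripped it again by its upper edge, and set it on the ledge. Contact forces during placing stayed under about 10 N.

**Last checks**
- **On the stand:** both cameras put it within 0.5 mm of centre and against the toes.
- **On the ledge:** it is flush with the rail to about 0.2 mm. The 33 mm height was imposed in that fit; the contact force showed it resting on the ledge.
- **Centring:** the side camera's depth reading puts it about 1 mm off centre. Corners I read by eye in the picture suggested perhaps 2–4 mm, which I judged to be pixel error.
- **Failed or disagreeing:**
  - The automatic sideways fits on the ledge (-26 and -9 mm) were invalid because their window cut off the palette's ends. A further centring fit gave no result.
  - The top view of the ledge was partly blocked by the arm.
  - The two cameras disagreed by about 4–6 mm in y throughout, so I mostly compared positions within one camera.
- **Other things:** the cast, jar and green box looked undisturbed in the last pictures. The dish was partly hidden. I did not check the spatula or the other palettes at the end, but the arm worked well away from them once the palette was picked up.

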